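# Level the camera stand and hold its telescopic mast up at the second stop

## Robot

A 6-joint arm with a two-finger parallel gripper is mounted at the origin on the work surface. World frame = base frame: x ahead of the robot, y to its left, z up, the work surface at z = 0. Lengths are in m, angles in rad, forces in N, time in s.
With the tool pointing down it reaches from about 0.325 to 0.775 m from the base axis. Payload 5.5 kg.
Tool frame: the origin (TCP) lies at the very end of the fingers, on their centre line; the grasp point (between the pads) lies 19 mm behind it; z points along the fingers, y is the line along which they close (so a half turn about z gives the same grasp; the last joint's range is limited). The gripper opens to 85 mm and grips with 20 to 120 N. Pads are 22 mm wide; open, the fingers measure 114 mm over their backs; the gripper's body (76 mm by 85 mm) begins 54 mm behind the grasp point. The pads swing forward as they close: fully open they stand 13 mm farther back than shut.
Start: joints at [-1.311, 0.091, 1.231, -0, 1.82, -0.057], TCP at [0.187, -0.57, 0.231] pointing down, gripper open.
Joint ranges: [-2.87, 2.87], [-0.86, 2.18], [0.17, 2.46], [-1.51, 4.65], [0.06, 2.69], [-2.65, 2.65]. Speed limits (rad/s): [2.57, 2.57, 3.01, 3.14, 3.14, 3.14].

## Interface

Orientations are given as a unit quaternion [x, y, z, w].
In Python, from rig import bot, jaws, solver, cams, close_job, status gives the robot as it stands. Calls block until the motion is done:
- bot.goto(position, orientation): joint-space move of the TCP to a pose.
- bot.move_straight(position, frame=None, rate=0.15): straight line of the TCP; frame=None keeps the orientation; rate is the mean speed in m/s.
- bot.goto_joints(angles): joint-space move.
- jaws.gripper_to(opening, strength=None): opening from 0.0 (shut) to 1.0 (fully open); strength is the grip in N (None keeps the last); returns when the fingers have stopped.
- bot.dwell(seconds).
- solver.ik(position, orientation): joint angles nearest the present ones, or None.
- cams.capture(name): name is "side" or "top"; returns the picture (400x640x3 uint8, red, green, blue); there is no depth.
- cams.calibration(name): a dict with "vertical_fov" (degrees; the focal length in pixels is half the picture's height over the tangent of half this angle, whatever the lens; pixels are square), "cx", "cy" (the principal point, pixels), "xyz" and "orientation" of the camera in the world. Camera axes: x right, y up, looking along -z (the intrinsics and any distortion apply to the point x, -y, -z); pixel columns grow to the right and rows downward; lengths in m; the calibration is good to about 2 mm. A picture is of the moment at which its call begins. calibration takes no time and is no camera call.
A pose or a line that the arm cannot do raises bot.MotionError and nothing moves.
- close_job(): hands the job in; it is judged then, once.
Trained networks look in the newest picture that a camera, given by its name, has taken for a name from the list of things; names that differ only in an ending like _2 or _b are one class to them, and where a whole thing is asked for, a point or a joint stands for the part that bears it (a point fixed in the world has none). Each returns a list of dicts, best first, with "p" (0 to 1); they miss things now and then, are a little off and sometimes report something else, mostly with a low value. They report only what shows in the picture. A call takes as long as a camera call.
- cams.boxes_of(camera, query): "xy" ([column, row] in pixels, amid what is visible of it).
Readings, each from a call of its own:
- status.read_clock(): time.
- status.read_joints(): joint angles.
- status.read_joint_velocities(): joint speeds.
- status.read_joint_torque(): joint torques, N m.
- status.read_tool_pos(): TCP position.
- status.read_eef_rot(): TCP orientation.
- status.read_wrist_force(): force on the tool from outside, world axes, zero at the start.
- status.read_moment(): the same for the moment, N m.
- status.read_gripper_width(): opening from 0.0 (shut) to 1.0 (fully open).
- status.read_gripper_force(): force on a finger pad.
Only numpy, scipy, OpenCV 4.12 (cv2) and the standard library are available. Lean on these libraries where they do the work, as an engineer would, in place of code of your own. Each camera call takes 0.05 s, during which the arm holds its last target. There are 200 camera calls.

## Task

The little camera stand on the lab bench leans towards the end with the levelling knob: turn that knob until the platform is level, with the mast still down. Then squeeze the release button in the side of the mast's grip block and, keeping it squeezed, pull the mast up past its first stop to the second stop, so that both sections are fully out, and finish while still holding it there with the button squeezed (it sinks if let go) and the platform still level. Leave the beaker, the flask and the wash bottle where they stand.

Things in the scene. Friction and masses are not known exactly. Their poses are not given: they have to be found in the camera images.
- stand: fixed dark steel base plate 270 x 130 x 12 mm that cannot move on the bench; origin under it, on the bench; its x axis points from the knob end (nearer the robot) to the hinge end. The stand's y axis is the hinge direction.
- platform: aluminium plate 250 x 100 x 10 mm hinged over the stand; origin on the hinge axis (along y), 41 mm above the bench, 105 mm along +x from the stand's origin; plate spans x = -242 to +8, z = -5 to +5 mm. Knob at x = -200, mast at x = -50 mm (y = 0). Its z axis is vertical when level; at the start its knob end is 2 to 4.5 degrees low, so the mast leans to the knob. Stays where the knob leaves it.
- level_knob (a joint): knob angle in rad, positive clockwise from above; starts between -2.6 and -1.2; stops at -3.0 and +1.0. The platform tilts 0.03 rad per rad; clockwise raises the knob end. 0 = level: then the small steel pointer nose (low, at one end of the bar) points to the small dark raised index mark at the platform's outer (-x) end. Friction 0.12 N m; stays where left.
- knob_grip (a point): where to pinch the levelling knob: on its axis, 26 mm above the platform's top. The knob is a bare-metal upright bar 40 mm long (its own x; pointer nose at the -x end), 13 mm thick (its own y: pinch here), 8 to 40 mm above the platform's top, on a black disc 44 mm in diameter and 8 mm high. Axes turn with the knob.
- grip_block: grey block on top of the mast, 32 x 30 x 40 mm (x, y, z); origin at its centre, 176 mm above the bench when level and down; axes as the platform's. A small black camera (40 mm wide, 30 mm high) sits on its +x side, from x = 14 to 64 mm, so grip the block's two y faces from above. A thin tube lies below the block; the next wider part is 21 mm below it.
- button_face (a point): centre of the outer face of the round steel release button, 14 mm in diameter, in the middle of the block's +y face. It stands 6 mm proud: the block is 36 mm wide over the button, 30 mm when it is pressed flush. Squeezing the block across y, level with its centre, presses it. Axes as the block.
- release_button (a joint): travel of the release button in m: 0 out, 0.006 flush with the block. Sprung: 3 N to start, 8 N flush; springs out when let go. Unless it is in by more than about 4 mm, a latch catches the mast 2 mm above its lowest position; pressed, the mast runs freely. Let go part-way up, the mast sinks until the latch rests on its keeper, about 14 mm up.
- mast_upper (a joint): extension of the upper mast section (carrying the block) in m: 0 down, 0.06 at its end (the first stop). It comes out first and needs about 5 N; at its end it draws the lower section along. Sinks by its own weight if let go.
- mast_lower (a joint): extension of the lower mast section in m, 0 down, 0.06 at its end (the second stop). Needs about 8 N to pull. Sinks if let go. At the second stop the block has risen 120 mm in all along the mast.
- beaker: glass beaker 68 mm diameter, 95 mm high, beside the stand; leave alone; origin under it
- flask: conical glass flask 76 mm diameter at the foot, 118 mm high, on the stand's other side; leave alone; origin under it
- wash_bottle: white wash bottle 54 mm diameter, 130 mm high, beyond the stand's hinge end; leave alone; origin under it

How it is judged:
On the way, in this order (a step that is already met when the one before it is completed fails the run):
1. the platform is level within 0.015 rad (0.9 degrees) with the mast still down (angle between platform's own z axis and vertical below 0.015 rad and value of joint each of mast_upper, mast_lower below 0.006 m), for 0.3 s.
2. the release button is pressed in (value of joint release_button above 0.004 m and angle between platform's own z axis and vertical below 0.015 rad), for 0.1 s.
3. the mast is pulled out to the second stop (value of joint each of mast_upper, mast_lower above 0.055 m), for 0.2 s.
At the end, for the whole second after the job is handed in: The fingers hold the grip block (more than 3 N) with the button pressed in more than 4 mm and the block at rest, both mast sections within 5 mm of their full 60 mm, the platform level within 0.015 rad (0.9 degrees), the three vessels within 20 mm of where they stood (all of step 2 and all of step 3 and contact force between the fingers and grip_block above 3 N and linear speed of grip_block below 0.02 m/s and distance of each of beaker, flask, wash_bottle from where it was at the start of the episode below 0.02 m); the arm keeps its last pose, push and grip.
It fails at once if the beaker is pushed more than 20 mm or tipped (distance of beaker from where it was at the start of the episode above 0.02 m or angle between beaker's own z axis and vertical above 0.25 rad).
It fails at once if the conical flask is pushed more than 20 mm or tipped (distance of flask from where it was at the start of the episode above 0.02 m or angle between flask's own z axis and vertical above 0.25 rad).
It fails at once if the wash bottle is pushed more than 20 mm or tipped (distance of wash_bottle from where it was at the start of the episode above 0.02 m or angle between wash_bottle's own z axis and vertical above 0.25 rad).
It also fails if it takes over 54 s, if anything falls off the work surface, if the arm or the gripper's body presses on something with over 40 N, if the wrist force passes 120 N, or if a joint passes its speed limit or range.

## Working session

There is one attempt and no reset: what is moved stays moved. The work goes in short steps, each a Python script; the robot and the scene stay as the last script left them, time stands still between calls to the robot, and variables do not carry over. Pictures are saved under pics/ and viewed, at most 10 in all, crops included, and the job is handed in when it is done.

```bash
mkdir -p pics; ls
cat > h.py <<'E'
import numpy as np, cv2
from scipy.spatial.transform import Rotation as R
from rig import bot, jaws, solver, cams, close_job, status
def ray(cam,px):
    c=cams.calibration(cam); f=200/np.tan(np.radians(c["vertical_fov"])/2)
    d=np.array([(px[0]-c["cx"])/f,-(px[1]-c["cy"])/f,-1.])
    return np.array(c["xyz"]),R.from_quat(c["orientation"]).apply(d)
def at_z(cam,px,z):
    o,d=ray(cam,px); return o+d*(z-o[2])/d[2]
def proj(cam,p):
    c=cams.calibration(cam); f=200/np.tan(np.radians(c["vertical_fov"])/2)
    q=R.from_quat(c["orientation"]).inv().apply(np.array(p)-c["xyz"])
    return np.array([c["cx"]+f*q[0]/-q[2],c["cy"]-f*q[1]/-q[2]])
def tri(pa,pb):
    o1,d1=ray("side",pa);o2,d2=ray("top",pb)
    s=np.linalg.lstsq(np.c_[d1,-d2],o2-o1,rcond=None)[0]
    a=o1+s[0]*d1;b=o2+s[1]*d2; return (a+b)/2,np.linalg.norm(a-b)
def down(yaw): # tool y at world angle yaw
    z=np.array([0,0,-1.]);y=np.array([np.cos(yaw),np.sin(yaw),0]);x=np.cross(y,z)
    return R.from_matrix(np.c_[x,y,z]).as_quat()
def snap(cam,name):
    im=cams.capture(cam); cv2.imwrite("pics/"+name,cv2.cvtColor(im,cv2.COLOR_RGB2BGR)); return im
E
cat > a.py <<'E'
from h import *
for c in("side","top"):
    print(c,cams.calibration(c)); snap(c,c+"0.png")
for n in["stand","platform","level_knob","knob_grip","grip_block","button_face","beaker","flask","wash_bottle"]:
    for c in("side","top"):
        print(n,c,[(np.round(b["xy"],1).tolist(),round(b["p"],2)) for b in cams.boxes_of(c,n)[:3]])
print(status.read_clock(),status.read_eef_rot())
E
python3 a.py
```

```text
pics
side {'vertical_fov': 47.37562560641475, 'cx': 314.263536479199, 'cy': 196.7584471441524, 'xyz': array([ 0.21168189, -0.47558153,  0.85203993]), 'orientation': array([ 0.34590743, -0.11718493, -0.3001593 ,  0.8812038 ])}
top {'vertical_fov': 50.959328784826496, 'cx': 326.36872718946904, 'cy': 198.6951582999152, 'xyz': array([0.4472784 , 0.04236039, 1.15650337]), 'orientation': array([-0.05910735,  0.05786649,  0.71063405, -0.69868236])}
stand side [([268.0, 217.4], 0.68)]
stand top [([282.9, 239.6], 0.76)]
platform side [([266.6, 211.1], 0.85)]
platform top [([282.3, 239.3], 0.88), ([288.6, 200.9], 0.57), ([285.1, 203.4], 0.48)]
level_knob side [([218.7, 217.7], 0.73)]
level_knob top [([267.4, 269.2], 0.54)]
knob_grip side [([217.7, 217.0], 0.88)]
knob_grip top [([267.6, 268.7], 0.76)]
grip_block side [([286.3, 164.4], 0.69)]
grip_block top [([204.8, 213.1], 0.66), ([286.5, 205.8], 0.55), ([266.3, 271.0], 0.19)]
button_face side [([280.3, 165.8], 0.62)]
button_face top []
beaker side [([240.1, 150.2], 0.85)]
beaker top [([205.4, 210.6], 0.94)]
flask side [([298.2, 280.4], 0.76)]
flask top [([359.0, 249.0], 0.98)]
wash_bottle side [([340.4, 205.2], 0.79)]
wash_bottle top []
1.0 [9.87483900e-01 1.57719835e-01 6.35209472e-06 1.95968438e-05]
```

```bash
python3 - <<'E'
import cv2,numpy as np
s=cv2.imread("pics/side0.png")[100:320,150:400];t=cv2.imread("pics/top0.png")[150:320,160:400]
s=cv2.resize(s,(0,0),fx=1.6*1.95,fy=1.6*1.95)[:,:]
s=cv2.resize(cv2.imread("pics/side0.png")[110:310,170:370],(590,590),interpolation=cv2.INTER_CUBIC)
t=cv2.resize(cv2.imread("pics/top0.png")[160:310,190:390],(800,600),interpolation=cv2.INTER_CUBIC)
cv2.imwrite("pics/s1.png",s);cv2.imwrite("pics/t1.png",t)
E
cat > b.py <<'E'
from h import *
k,e=tri([217.7,217],[267.6,268.7]);print("knob",k,e)
g,e=tri([286.3,164.4],[286.5,205.8]);print("block",g,e)
print("yaw",np.degrees(np.arctan2(*(g-k)[1::-1])))
print(at_z("top",[282.3,239.3],.041),at_z("side",[266.6,211],.041))
for n,s,t in(("beaker",[240.1,150.2],[205.4,210.6]),("flask",[298.2,280.4],[359,249])):print(n,tri(s,t))
E
python3 b.py
```

```text
knob [0.44978911 0.19875111 0.05108388] 0.0009720292997230796
block [0.59942488 0.1351367  0.17694045] 0.008484871072310652
yaw -23.031722760158
[0.52655997 0.16146866 0.041     ] [0.55287427 0.15330347 0.041     ]
beaker (array([0.60687372, 0.36275068, 0.05570768]), np.float64(0.00450552336954594))
flask (array([ 0.49944701, -0.04242726,  0.03540423]), np.float64(0.003655646528774258))
```

View pics/s1.png

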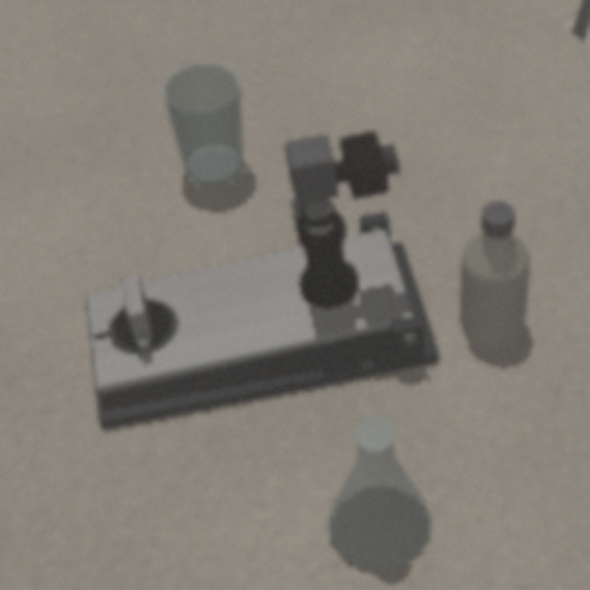

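View pics/t1.png

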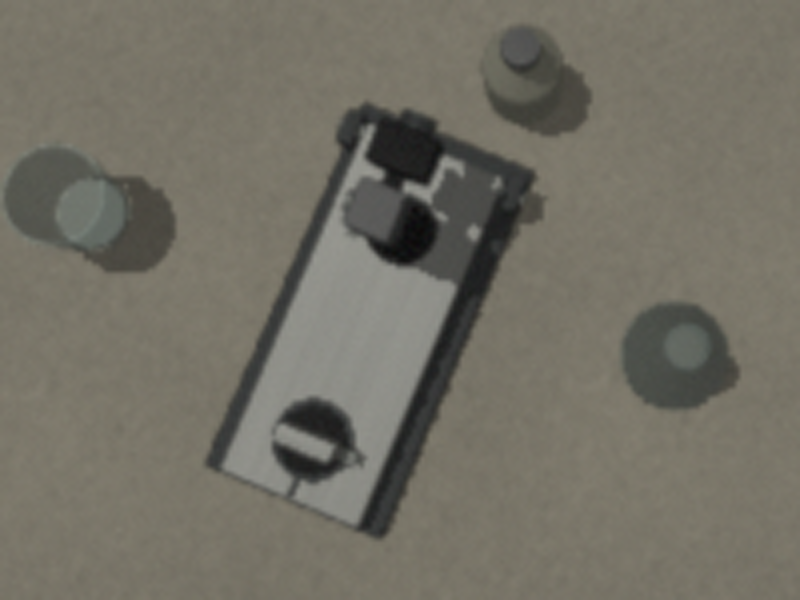

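The side picture shows the knob at crop (140,315), the block at (312,165) and the camera to its right. In the top picture the knob is at (312,440), with its nose at (360,460) and the index mark at (293,487). The knob therefore needs roughly 93° clockwise. I'll fit the stand pose from the corners.

```bash
cat > fit.py <<'E'
from h import *
from scipy.optimize import least_squares
def pts(p,loc,plat):
    x,y,yaw,tilt=p; S=R.from_euler('z',yaw); loc=np.array(loc)/1000.
    if plat: loc=R.from_euler('y',-tilt).apply(loc)+[.105,0,.041]
    return S.apply(loc)+[x,y,0]
T=lambda u,v:((u+.5)/4-.5+190,(v+.5)/4-.5+160)
S=lambda u,v:((u+.5)/2.95-.5+170,(v+.5)/2.95-.5+110)
obs=[("top",T(207,463),(-135,65,12),0),("top",T(383,538),(-135,-65,6),0),("top",T(535,178),(135,-65,10),0),
("top",T(220,467),(-242,50,5),1),("top",T(360,528),(-242,-50,5),1),
("side",S(90,293),(-242,50,5),1),("side",S(97,388),(-242,-50,5),1),("side",S(385,232),(8,50,5),1),("side",S(437,360),(135,-65,10),0),
("top",T(315,440),(-200,0,10),1)]
f=lambda p:np.concatenate([proj(c,pts(p,l,pl))-px for c,px,l,pl in obs])
# tilt sign: knob end low -> point at -x drops
r=least_squares(f,[.53,.16,-.4,-.05],loss='soft_l1');p=r.x
if __name__=="__main__":
    print(p,np.degrees(p[2:]));print(np.round(f(p).reshape(-1,2),1).tolist())
    print("knob",pts(p,(-200,0,31),1),"block lvl",pts([*p[:3],0],(-50,0,135),1),"now",pts(p,(-50,0,135),1))
    print("block px",proj("side",pts(p,(-50,0,135),1)),proj("top",pts(p,(-50,0,135),1)))
    c=pts(p,(-200,0,40),1)[2]
    a=at_z("top",T(277,432),c);b=at_z("top",T(330,452),c);nz=at_z("top",T(362,460),c-.03)
    k=pts(p,(-200,0,31),1)
    print("bar",a,b,"nose",nz);ang=np.arctan2(*(b-a)[1::-1]);print("bar yaw",np.degrees(ang),"nose",np.degrees(np.arctan2(*(nz-k)[1::-1])),"-x dir",np.degrees(p[2]+np.pi))
E
python3 fit.py
```

```text
[ 0.53430238  0.16057083 -0.41952589  0.04672377] [-24.0370628    2.67707508]
[[-0.2, -1.4], [0.3, -0.8], [1.8, -2.6], [-0.3, 0.7], [-0.6, 0.7], [-1.8, 0.3], [-1.2, 0.8], [0.4, -0.1], [2.8, -0.2], [-0.6, 0.2]]
knob [0.44641757 0.19976781 0.06262481] block lvl [0.5845329  0.13816782 0.176     ] now [0.57882411 0.14071396 0.17351733]
block px [275.11794087 168.51406316] [285.11206662 213.08110079]
bar [0.45326045 0.21794958 0.07161499] [0.44012634 0.18406746 0.07161499] nose [0.43442735 0.16703551 0.04161499]
bar yaw -111.18838329428027 nose -110.11836906045738 -x dir 155.96293720166733
```

```bash
cat > c.py <<'E'
from h import *
from fit import p,pts
k=pts(p,(-200,0,31),1); k[2]+=.005-.019
y0=np.radians(-21)
for off in(0,np.pi):
    q=[solver.ik(k+[0,0,d],down(y0+off+a)) for d,a in((.15,0),(0,0),(.01,-1.63),(.01,-1.75))]
    print(off,[None if x is None else np.round(x,2).tolist() for x in q])
jaws.gripper_to(0.55)
for off in(0,np.pi):
    if all(solver.ik(k+[0,0,.0],down(y0+off+a)) is not None for a in(0,-.8,-1.8)):
        print("use",off);bot.goto(k+[0,0,.14],down(y0+off));break
bot.move_straight(k,rate=.1)
print(status.read_wrist_force());jaws.gripper_to(0,30)
print(status.read_gripper_width()*85,status.read_gripper_force(),status.read_wrist_force(),status.read_clock(),status.read_tool_pos())
print(snap("top","t2.png").shape);snap("side","s2.png")
a=cv2.resize(cv2.imread("pics/t2.png")[180:310,190:350],(492,400));b=cv2.resize(cv2.imread("pics/s2.png")[150:280,170:270],(308,400))
cv2.imwrite("pics/g2.png",np.hstack([a,b]))
E
python3 c.py
```

```text
0 [[0.35, -0.21, 1.58, -0.0, 1.77, 0.72], [0.35, -0.17, 1.81, -0.0, 1.5, 0.72], [0.35, -0.18, 1.8, -0.0, 1.52, 2.35], [0.35, -0.18, 1.8, -0.0, 1.52, 2.47]]
3.141592653589793 [[0.35, -0.21, 1.58, -0.0, 1.77, -2.42], [0.35, -0.17, 1.81, -0.0, 1.5, -2.42], [0.35, -0.18, 1.8, -0.0, 1.52, -0.79], [0.35, -0.18, 1.8, -0.0, 1.52, -0.67]]
use 0
[ 0.00708401 -0.00197972 -0.36215821]
12.89021825261628 31.660227671818575 [-0.39944914  0.86381495  1.52949652] 6.2667 [0.44670729 0.19989406 0.04901697]
(400, 640, 3)
```

View pics/g2.png

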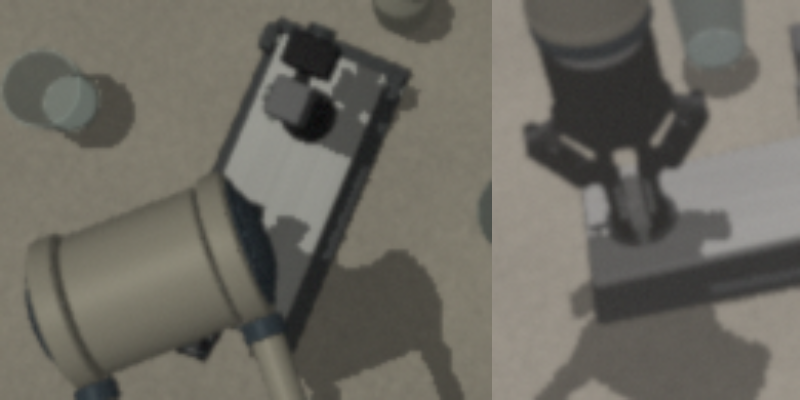

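The knob is pinched: the width reads 12.9 mm, and the picture shows the fingers across the bar. Next I'll turn it 93° clockwise while following the rise.

```bash
cat > d.py <<'E'
from h import *
from fit import p,pts
jaws.gripper_to(0,50)
y0=np.radians(-21);y1=p[2]+np.pi/2-np.pi
for s in np.linspace(0,1,5)[1:]:
    k=pts([*p[:3],p[3]*(1-s)],(-200,0,31),1); k[2]+=.005-.019
    bot.move_straight(k,down(y0+s*(y1-y0)),rate=.01)
    print(status.read_clock(),status.read_wrist_force().round(1),status.read_moment()[2])
jaws.gripper_to(.55)
bot.move_straight(k+[0,0,.14],rate=.15)
bot.goto(np.array([.40,.05,.30]),down(y1))
for c in("top","side"):snap(c,c+"3.png")
print(status.read_clock())
a=cv2.resize(cv2.imread("pics/top3.png")[170:300,200:330],(400,400));b=cv2.resize(cv2.imread("pics/side3.png")[150:250,170:270],(400,400))
cv2.imwrite("pics/g3.png",np.hstack([a,b]))
E
python3 d.py
```

```text
7.1417 [-0.9 -1.4  5.4] -0.03816918900072354
7.7 [ 1.1 -1.1  5.3] -0.03461114101887903
8.2583 [ 1.9 -2.1  5.1] -0.11582905649290101
8.8167 [ 1.8 -2.4  6.9] -0.06997582396428634
11.2
```

View pics/g3.png

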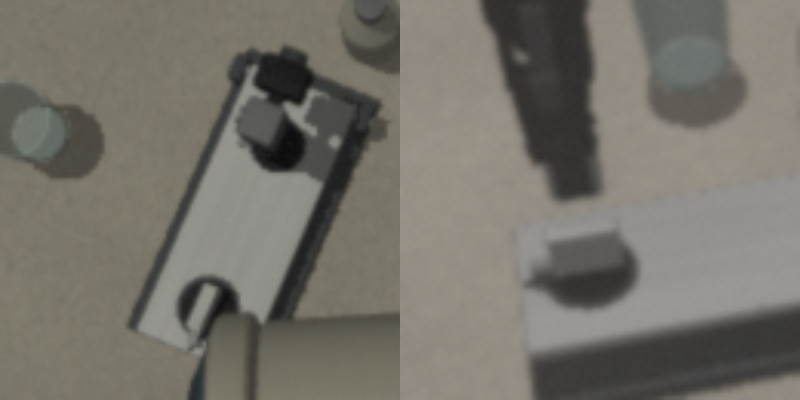

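The nose now points at the index mark at the -x end, so the platform is level. Next I'll compare the predicted block position with the picture, then grip the block.

```bash
cat > e.py <<'E'
from h import *
from fit import p,pts
L=[*p[:3],0]
b=pts(L,(-50,0,135),1)
print("pred top-face px",proj("top",b+[0,0,.02]),"seen ~(286.1,209.7) ->",at_z("top",(286.1,209.7),.196),b)
g=b-[0,0,.019]; y=p[2]-np.pi/2
q=[solver.ik(g+[0,0,d],down(y)) for d in(.12,0,.06,.125)];print([None if x is None else np.round(x,2).tolist() for x in q])
jaws.gripper_to(.75)
bot.goto(g+[0,0,.12],down(y))
im=snap("side","side4.png");snap("top","top4.png")
a=cv2.resize(cv2.imread("pics/top4.png")[170:270,230:330],(400,400));b=cv2.resize(cv2.imread("pics/side4.png")[110:230,220:340],(400,400))
cv2.imwrite("pics/g4.png",np.hstack([a,b]))
print(status.read_clock())
E
python3 e.py
```

```text
pred top-face px [285.2385244  209.33803004] seen ~(286.1,209.7) -> [0.58365414 0.13617713 0.196     ] [0.5845329  0.13816782 0.176     ]
[[0.18, 0.11, 1.13, -0.0, 1.9, 2.17], [0.18, 0.09, 1.36, -0.0, 1.69, 2.17], [0.18, 0.09, 1.26, -0.0, 1.79, 2.17], [0.18, 0.11, 1.12, -0.0, 1.91, 2.17]]
12.4417
```

View pics/g4.png

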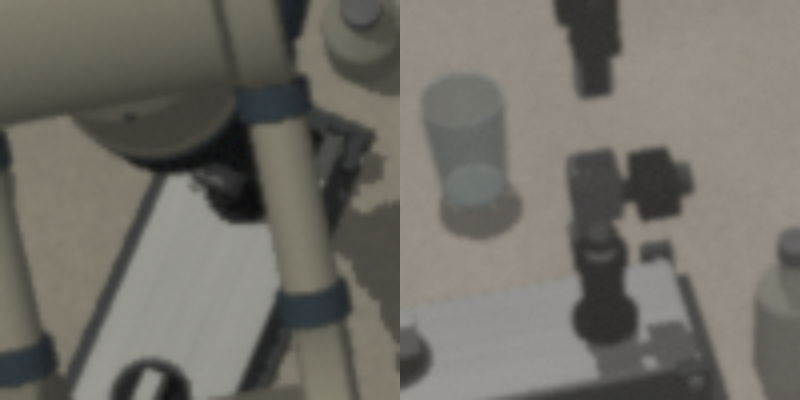

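The side view shows the fingers directly above the block, so I'll descend and squeeze.

```bash
cat > f.py <<'E'
from h import *
from fit import p,pts
b=pts([*p[:3],0],(-50,0,135),1)-[.0004,.001,0]
g=b-[0,0,.019]
bot.move_straight(g,rate=.08);print("down",status.read_wrist_force().round(1))
jaws.gripper_to(0,50)
print(status.read_gripper_width()*85,status.read_gripper_force(),status.read_wrist_force().round(1),status.read_tool_pos()-g,status.read_clock())
bot.dwell(.3)
snap("side","side5.png")
E
python3 f.py
```

```text
down [-0.1 -0.1  0. ]
29.2968693939864 52.05015957355499 [3.7 5.7 3.5] [0.00100318 0.00165256 0.00148827] 14.4917
```

The button is flush (width about 29–30 mm). Now I'll pull up in stages and watch the force.

```bash
cat > g.py <<'E'
from h import *
t0=status.read_tool_pos();q=status.read_eef_rot()
for d in(.02,.05,.065,.09,.11,.116):
    bot.move_straight(t0+[0,0,d],rate=.05)
    print(d,(status.read_tool_pos()-t0).round(4),status.read_wrist_force().round(1),round(status.read_gripper_width()*85,1))
E
python3 g.py
```

```text
0.02 [0.0001 0.0003 0.0199] [ 2.   2.8 -2.7] 29.0
0.05 [0.0001 0.0002 0.0501] [ 2.9  3.5 -2.9] 29.5
0.065 [0.0001 0.0001 0.0649] [ 2.8  3.6 -2.9] 29.4
0.09 [0.0001 0.0001 0.0897] [ 3.4  3.4 -3.5] 29.1
0.11 [1.000e-04 1.000e-04 1.098e-01] [ 3.5  3.7 -2.7] 29.0
0.116 [0.000e+00 1.000e-04 1.155e-01] [ 4.   3.8 -3.3] 29.0
```

```bash
cat > i.py <<'E'
from h import *
t=status.read_tool_pos();t0=t.copy()
for i in range(12):
    t=t+[0,0,.001];bot.move_straight(t,rate=.02);F=status.read_wrist_force()
    print(i+1,(status.read_tool_pos()-t0)[2].round(4),F.round(1))
    if F[2]<-14:break
snap("side","side6.png")
a=cv2.resize(cv2.imread("pics/side6.png")[60:240,210:350],(450,579));b=cv2.resize(cv2.imread("pics/side5.png")[110:240,220:320],(345,579))
cv2.imwrite("pics/g6.png",np.hstack([a,b]));print(status.read_clock())
E
python3 i.py
```

```text
1 0.0 [ 3.7  4.4 -4.2]
2 0.0007 [ 3.   4.8 -6.4]
3 0.0016 [ 2.9  3.6 -6.6]
4 0.0025 [ 3.5  4.  -7.6]
5 0.0035 [ 3.7  3.3 -7.7]
6 0.0045 [ 3.7  3.7 -6.8]
7 0.0047 [ 4.2  3.8 -9.5]
8 0.0047 [  4.2   4.3 -12.3]
9 0.0048 [  4.4   2.8 -15.8]
20.3917
```

View pics/g6.png

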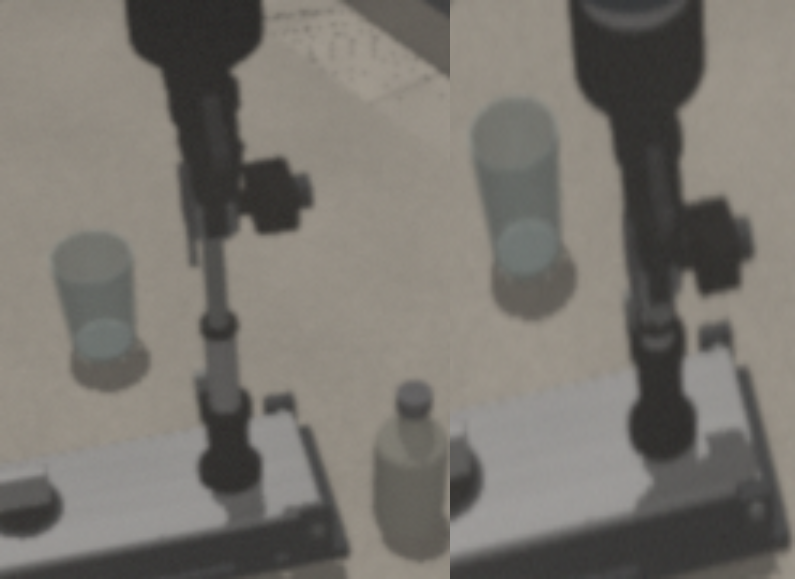

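The picture shows both sections fully out. The tool met a hard stop after about 120.3 mm of rise, with the button still squeezed.

```bash
python3 -c "
from h import *
bot.dwell(.4);print(status.read_gripper_width()*85,status.read_gripper_force(),status.read_wrist_force(),status.read_tool_pos());print(close_job())"
```

```text
28.79159352173602 51.67513445019722 [  5.22832186   4.45237992 -15.33109851] [0.58516083 0.13906022 0.27880893]
the job is handed in; nothing more can be done
None
```

I levelled the platform, then squeezed the release button and pulled the mast up to its second stop (about 120 mm of rise). I handed the job in still holding it there with the button squeezed; no verdict came back.

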